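# Clamp a small drawer box in the sanding jig

## Robot

A 7-joint arm with a two-finger parallel gripper is mounted at the origin on the work surface. World frame = base frame: x ahead of the robot, y to its left, z up, the work surface at z = 0. Lengths are in m, angles in rad, forces in N, time in s.
With the tool pointing down it reaches from about 0.35 to 0.9 m from the base axis. Payload 8.1 kg.
Tool frame: the origin (TCP) lies at the very end of the fingers, on their centre line; the grasp point (between the pads) lies 19 mm behind it; z points along the fingers, y is the direction in which the jaws open and shut (so a half turn about z gives the same grasp; the last joint's range is limited). The gripper opens to 85 mm and grips with 20 to 120 N. Pads are 22 mm wide; open, the fingers measure 114 mm over their backs; the gripper's body (76 mm by 85 mm) begins 54 mm behind the grasp point. The pads swing forward as they close: fully open they stand 13 mm farther back than shut.
Start: joints at [1.239, 0.434, 0.025, 1.573, -0.012, 1.134, -0.075], TCP at [0.142, -0.609, 0.231] pointing down, gripper open.
Joint ranges: [-2.62, 2.62], [-0.44, 2.09], [-1.27, 1.32], [0.08, 2.57], [-1.32, 4.46], [0.12, 2], [-2.74, 2.74]. Speed limits (rad/s): [2.22, 2.22, 3.01, 3.01, 3.14, 3.14, 3.14].

## Interface

Orientations are given as a rotation vector (axis times angle).
In Python, from rig import env gives the robot as it stands. The module is installed in compiled form; this text tells all that it offers.
- The arm moves only by the tool drive_tool, never from a script. Its argument "increments" is a list of rows, each an object of numbers: "ax", "ay", "az": the turn, a rotation vector about the tool's x, y, z in degrees; "dx", "dy", "dz": the shift along the tool's x, y, z in m; "claw": the closure in counts, from 0 (fully open) to 255 (shut). A call has 1 to 20 rows; each row shifts and turns the commanded pose from where the row before left it, along the tool's axes as they then stand; what a row does not reach is not made up. A row lasts 1/10 s, in which the tool goes at most 50 mm and 8.59 degrees, less where a joint would pass 70% of its speed; a pose out of reach is approached as far as the arm can. A call with a gripper value outside its range is refused whole. The fingers move at their own pace and stop on an object; "grip_force" is the grip in N (left out, the last holds). Time passes only in rows, so rows that do not move let the fingers close. It gives the time, the measured TCP pose, the force and the opening at its end, in the units of the state.
- env.get_state(): the state, without advancing time (a new reading comes with each control period).
- env.capture(name): name is "side" or "top" or "wrist"; returns a dict with "color" (480x640x3 uint8, red, green, blue), "z_map" (480x640 float32, m along the optical axis (not along the pixel's ray), 0 where there is no reading), "fx", "fy", "cx", "cy" (pixels), "extrinsics" (4x4, takes a point from camera to world coordinates). Camera axes: x right, y up, looking along -z (the intrinsics and any distortion apply to the point x, -y, -z); pixel columns grow to the right and rows downward; lengths in m; the calibration is good to about 2 mm. A picture is of the moment at which its call begins.
- env.sign_off(): hands the job in, once; it reports no verdict.
Trained networks look in a picture, given as the dict that the camera call returned (one of the last four; its "shot" number tells which), for a name from the list of things; names that differ only in an ending like _2 or _b are one class to them, and where a whole thing is asked for, a point or a joint stands for the part that bears it (a point fixed in the world has none). Each returns a list of dicts, best first, with "conf" (0 to 1); they miss things now and then, are a little off and sometimes report something else, mostly with a low value. They report only what shows in the picture. A call takes as long as a camera call. They do not tell look-alikes from the thing itself.
- env.regions_of(picture, target): "region" (480x640 bool, what is visible of it) and "bbox" ([left, top, right, bottom] in pixels, round what is visible of it).
The state is a dict: "clock": time; "joint_positions": joint angles; "joint_vel": joint speeds; "joint_efforts": joint torques, N m; "position": TCP position; "tool_rot": TCP orientation; "ft_force": force on the tool from outside, world axes, zero at the start; "torque": the same for the moment, N m; "grip_width": finger opening in m.
Only numpy, scipy, OpenCV 4.12 (cv2) and the standard library are available. Lean on these libraries where they do the work, as an engineer would, in place of code of your own. Each camera call takes 0.05 s, during which the arm holds its last target.

## Task

Get the small drawer box ready for sanding: hook a fingertip behind its far side and draw it towards the robot until it bears squarely on the end stop of the grey jig board, then swing the cam lever round until the cam holds the box snugly against the side fence, and let go. The corner joints are freshly glued, so bring it home and clamp it gently, and leave the other things on the bench alone.

Things in the scene. Friction and masses are not known exactly. Their poses are not given: they have to be found in the camera images.
- jig: Grey-faced plywood base board of the jig, fixed, 310 x 360 x 18 mm; origin on its underside, 10 mm from its middle in x (to +x) and y (to -y); +x: the slideway, away from the end stop; +y: towards the cam. All its parts stand square on its top. Side fence: dark strip 240 x 24 x 45 mm along the -y side, inner face 96 to 104 mm from the origin's x axis, as last set (not reported).
- stop: End stop of the jig, a dark hardwood strip 24 (x) x 240 (y) x 45 mm (z) on the board, at the robot's end of the slideway, fixed; origin at the centre of its underside (18 mm above the bench), axes as the jig's. Its working face is 12 mm on the +x side of the origin.
- drawer: The drawer box: open-topped, pale wood, 130 (x) x 200 (y) x 65 mm (z), sides 10 mm thick, 0.6 to 1.0 kg with the things in it; loose, on the jig's board between fence and cam, 50 to 105 mm short of the stop. Origin at the centre of its underside, axes as the jig's when square. Home: its -x face bears on the stop's face. It slides on the board with 3 to 7 N.
- drawer_far: The far side of the drawer box, a board 10 (x) x 180 (y) x 65 mm (z), part of the box; origin at the middle of its lower edge. Its outer face is 5 mm on the +x side of its origin, its top edge 65 mm above it. The board behind it is free.
- cam: Eccentric cam: waxed pale disc, 52 mm diameter, 22 mm thick, on the bolt 14 mm off its centre, steel lever on top. Origin on the bolt's axis, 18 mm above the bench; lever along its own +y. It bites 1.5 to 2.1 rad from full open and stays where left. About 3 N at the knob turns it freely, 1 to 2 N more shifts the box; then each N gives 4 N on the box. Snug: 15 to 25 N on the box; over 35 N strains the glue.
- knob (a point): Middle of the upright black knob at the end of the cam lever, 85 mm from the bolt's axis, 122 mm above the bench: 22 mm diameter, 39 mm tall, its top 19 mm above this point; below it a short steel post, then the lever's flat steel bar (16 mm wide), whose top is 28 mm below this point. The lever passes 5 mm over the rim of the drawer box.
- glue: Bystander: white glue bottle, 60 mm diameter, 160 mm tall, standing; origin at the centre of its underside.
- screwdriver: Bystander: red-handled screwdriver lying on the bench to the left of the jig.
- hammer: Bystander: hammer lying on the bench, farther left.
- square: Bystander: try square lying on the bench to the right, 115 mm stock and 150 mm blade.
- tin: Bystander: small tin standing to the left, 86 mm diameter, 100 mm tall.
- pencil: Bystander: flat red carpenter's pencil, 15 x 9 x 165 mm, lying on the jig's board outside the fence.
- clamp: Block under the cam clamp, fixed on the jig, 50 x 50 x 20 mm, beside the +y side of the box. Origin on the cam's upright bolt, 18 mm above the bench (8 mm to the -y side of the block's middle); axes as the jig's. The lever points along +y of this block when fully open, away from the box, and is swung clockwise seen from above, by up to 2.7 rad.
Mind the look-alikes: they are no part of the job. What is shaped like the drawer but orange or turquoise is not meant.

How it is judged:
On the way, in this order (a step that is already met when the one before it is completed fails the run):
1. a finger hooked behind the far side pulls the drawer box towards the stop, more than 20 mm (contact force between the fingers and drawer_far above 0.8 N and distance of drawer from where it was at the start of the episode above 0.02 m), for 0.1 s.
2. the drawer box is drawn home by its far side: the finger pulls on it while it bears on the end stop with more than 1 N (contact force between drawer and stop above 1 N and contact force between the fingers and drawer_far above 0.8 N), for 0.1 s.
3. the cam holds the box against the fence: it bears on the box with more than 10 N (contact force between cam and drawer above 10 N), for 0.2 s.
At the end, for the whole second after the job is handed in: The drawer box stands on the board, square to the jig within 0.02 rad, its near face within 2 mm of the end stop, at rest, and the cam still bears on it with more than 10 N (more than it takes to slide the box, so the fence backs it) after the robot has let go (x of drawer in the frame of stop below 0.079 m and angle between the x axis of drawer and the x axis of jig, either way round below 0.02 rad and angle between drawer's own z axis and vertical below 0.03 rad and contact force between cam and drawer above 10 N and linear speed of drawer below 0.01 m/s); the robot touches nothing.
It fails at once if the box is pressed against the end stop with more than 20 N (contact force between drawer and stop above 20 N).
It fails at once if the cam is forced against the box with more than 35 N (contact force between cam and drawer above 35 N).
It fails at once if a bystander on the bench is moved more than 15 mm (distance of any of glue, screwdriver, hammer, square, tin, pencil from where it was at the start of the episode above 0.015 m).
It also fails if it takes over 70 s, if anything falls off the work surface, if the arm or the gripper's body presses on something with over 40 N, if the wrist force passes 120 N, or if a joint passes its speed limit or range.

## Working session

There is one attempt and no reset: what is moved stays moved. The work goes in short steps, Python scripts to look and compute and a tool call to move; the robot and the scene stay as the last step left them, time stands still between calls to the robot, and variables do not carry over. Pictures are saved under pics/ and viewed, and the job is handed in when it is done.

Besides the shell and the picture viewer there is one more tool, called after "Call:" by a JSON object that holds its "fn" and its "kwargs". drive_tool: Moves the arm, as the interface text tells. Its arguments: {"type":"object","properties":{"increments":{"type":"array"},"grip_force":{"type":"number"}},"required":["increments"]}

```bash
mkdir -p pics; ls; cat > h.py <<'E'
import numpy as np,cv2
from rig import env
from scipy.spatial.transform import Rotation as R
def save(c,n,img=None):
    cv2.imwrite('pics/'+n+'.png',cv2.cvtColor(c['color'] if img is None else img,cv2.COLOR_RGB2BGR))
def w(c,u,v,z=None):
    u=np.asarray(u,float);v=np.asarray(v,float)
    d=c['z_map'][v.astype(int),u.astype(int)] if z is None else z
    p=np.stack([(u-c['cx'])/c['fx']*d,-(v-c['cy'])/c['fy']*d,-d*np.ones_like(u)],-1)
    E=np.array(c['extrinsics']);return p@E[:3,:3].T+E[:3,3]
def ray_z(c,u,v,h):
    E=np.array(c['extrinsics']);d=E[:3,:3]@np.array([(u-c['cx'])/c['fx'],-(v-c['cy'])/c['fy'],-1.]);o=E[:3,3]
    return o+d*(h-o[2])/d[2]
def proj(c,p):
    E=np.array(c['extrinsics']);q=E[:3,:3].T@(np.asarray(p)-E[:3,3]);return c['cx']+c['fx']*q[0]/-q[2],c['cy']+c['fy']*q[1]/q[2]
E
python3 - <<'E'
from h import *
for n in('top','side','wrist'):
    c=env.capture(n);save(c,n+'0');print(n,{k:(np.round(v,3) if k!='shot' else v) for k,v in c.items() if k not in('color','z_map')})
    np.save('pics/'+n+'0.npy',c,allow_pickle=True)
print(env.get_state())
E
```

```text
pics
top {'fx': np.float64(585.793), 'fy': np.float64(585.793), 'cx': np.float64(324.762), 'cy': np.float64(235.602), 'extrinsics': array([[ 0.021,  0.982, -0.189,  0.199],
       [-1.   ,  0.024,  0.018,  0.071],
       [ 0.022,  0.189,  0.982,  1.422],
       [ 0.   ,  0.   ,  0.   ,  1.   ]]), 'shot': 1}
side {'fx': np.float64(533.192), 'fy': np.float64(533.192), 'cx': np.float64(329.571), 'cy': np.float64(243.538), 'extrinsics': array([[-0.898,  0.28 , -0.341, -0.018],
       [-0.441, -0.597,  0.67 ,  0.964],
       [-0.016,  0.752,  0.66 ,  0.994],
       [ 0.   ,  0.   ,  0.   ,  1.   ]]), 'shot': 2}
wrist {'fx': np.float64(380.054), 'fy': np.float64(380.054), 'cx': np.float64(310.923), 'cy': np.float64(234.142), 'extrinsics': array([[ 0.228,  0.931,  0.285,  0.215],
       [-0.974,  0.218,  0.066, -0.592],
       [-0.001, -0.292,  0.956,  0.373],
       [ 0.   ,  0.   ,  0.   ,  1.   ]]), 'shot': 3}
{'clock': 0.15, 'joint_positions': array([ 1.23938737,  0.43506664,  0.02495697,  1.57386958, -0.01160189,
        1.13397408, -0.07509286]), 'joint_vel': array([ 0.00020881, -0.00120823,  0.00189147, -0.00124186, -0.00084799,
       -0.00058854, -0.00033167]), 'joint_efforts': array([ 2.96027691e-03, -6.70881271e+01,  1.02660209e+00, -3.16446948e+01,
        1.56950386e-02,  9.19484562e-03,  8.07544598e-05]), 'position': array([ 0.14164396, -0.6083612 ,  0.23071089]), 'tool_rot': array([-3.11992208e+00, -3.58424901e-01,  3.63875598e-04]), 'ft_force': array([-0.72084092, -0.03431775,  0.02477736]), 'torque': array([-0.03292545,  0.0396346 ,  0.01388956]), 'grip_width': 0.08491545683044807}
```

View pics/top0.png

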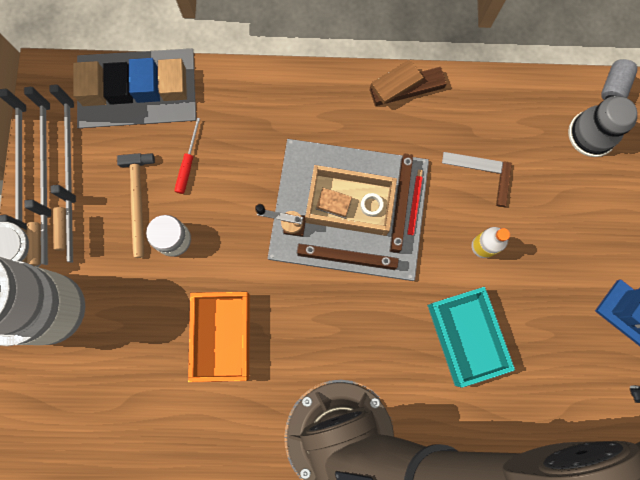

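View pics/side0.png

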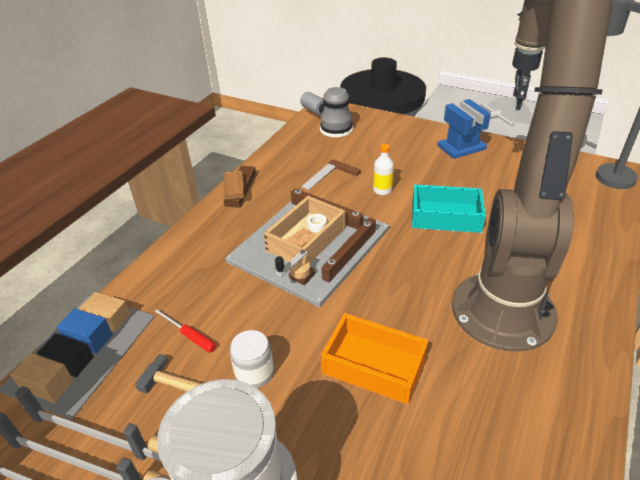

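```bash
python3 - <<'E'
from h import *
T=env.capture('top');S=env.capture('side')
for nm in('jig','drawer','drawer_far','stop','cam','knob','clamp','glue','pencil'):
  for n,c in(('top',T),('side',S)):
    for r in env.regions_of(c,nm)[:3]:
        m=r['region'];v,u=np.nonzero(m);ok=c['z_map'][v,u]>0
        print(nm,n,round(r['conf'],2),r['bbox'],m.sum(),np.round(np.median(w(c,u[ok],v[ok]),0),3))
E
```

```text
jig top 0.76 [266.1, 139.1, 429.9, 280.5] 9932 [0.533 0.012 0.018]
jig top 0.63 [316.1, 165.8, 394.1, 187.5] 808 [ 0.608 -0.021  0.072]
jig side 0.84 [227.4, 206.2, 388.7, 305.1] 4062 [0.494 0.1   0.019]
jig side 0.7 [274.3, 250.1, 308.2, 277.5] 698 [0.499 0.144 0.087]
drawer top 0.89 [307.1, 165.8, 395.1, 234.9] 3883 [ 0.562 -0.024  0.036]
drawer top 0.85 [187.8, 289.8, 251.3, 379.0] 5364 [0.222 0.29  0.015]
drawer top 0.84 [423.6, 285.6, 514.7, 388.6] 5515 [ 0.233 -0.305  0.015]
drawer side 0.97 [321.2, 313.5, 429.2, 403.7] 6257 [0.223 0.279 0.028]
drawer side 0.72 [413.2, 185.8, 486.9, 233.3] 3131 [ 0.233 -0.306  0.037]
drawer_far top 0.79 [243.2, 296.4, 250.2, 376.6] 490 [0.217 0.223 0.064]
drawer_far top 0.65 [429.5, 307.4, 467.8, 383.2] 801 [ 0.215 -0.239  0.056]
drawer_far top 0.58 [316.8, 166.9, 392.3, 188.1] 752 [ 0.608 -0.02   0.073]
drawer_far side 0.95 [265.4, 194.4, 306.8, 237.6] 679 [ 0.608 -0.028  0.067]
drawer_far side 0.59 [348.0, 315.7, 425.3, 355.6] 1284 [0.225 0.229 0.046]
stop top 0.8 [298.0, 245.6, 395.3, 267.8] 1263 [ 0.413 -0.008  0.063]
stop side 0.74 [322.2,
[... 247 characters left out ...]
 ]
knob top 0.8 [254.1, 202.8, 303.7, 236.2] 660 [0.497 0.139 0.091]
knob side 0.62 [275.0, 247.6, 311.6, 277.9] 653 [0.498 0.145 0.091]
knob side 0.26 [321.7, 219.7, 375.2, 282.7] 1210 [0.413 0.008 0.058]
clamp top 0.9 [256.0, 204.6, 305.0, 238.7] 793 [0.495 0.133 0.066]
clamp side 0.91 [273.5, 247.4, 315.2, 283.7] 775 [0.494 0.143 0.065]
glue top 0.62 [471.7, 225.1, 509.0, 257.5] 843 [ 0.449 -0.333  0.105]
glue side 0.74 [372.2, 144.7, 393.4, 192.1] 760 [ 0.451 -0.327  0.082]
pencil top 0.69 [407.4, 172.7, 426.4, 234.3] 372 [ 0.552 -0.173  0.027]
pencil top 0.51 [306.2, 164.7, 398.0, 232.4] 3942 [ 0.561 -0.025  0.036]
pencil side 0.31 [371.7, 144.9, 391.9, 192.5] 812 [ 0.452 -0.327  0.081]
```

The real drawer is the pale wood box in the jig, around (351,200) in the top view and (305,230) in the side view. The look-alikes are the orange box at top (218,336) and the turquoise one at top (472,338). The cam knob is near top (260,210). Next, close crops to check this.

```bash
python3 - <<'E'
from h import *
T=np.load('pics/top0.npy',allow_pickle=True).item();S=np.load('pics/side0.npy',allow_pickle=True).item()
save(T,'topcrop',cv2.resize(T['color'][130:290,240:440],None,fx=4,fy=4-.25,interpolation=cv2.INTER_CUBIC))
save(S,'sidecrop',cv2.resize(S['color'][180:310,220:395],None,fx=4.5,fy=4.5,interpolation=cv2.INTER_CUBIC))
# rectified height map from top
v,u=np.mgrid[130:290,240:440];P=w(T,u.ravel(),v.ravel())
z=P[:,2]
def band(a,b,x0=0.3,x1=.8,y0=-.25,y1=.25):
    m=(z>a)&(z<b)&(P[:,0]>x0)&(P[:,0]<x1)&(P[:,1]>y0)&(P[:,1]<y1);return P[m]
def rect(Q,s):
    r=cv2.minAreaRect((Q[:,:2]*1000).astype(np.float32));print(s,len(Q),np.round(r,1).tolist() if 0 else r, np.round(np.median(Q[:,2]),4))
hist=np.histogram(z,bins=np.arange(0,.16,.004));print([(round(b,3),int(n)) for n,b in zip(*hist)])
rect(band(.012,.024),'board')
st=band(.055,.072,.38,.45);rect(st,'stop top')
fe=band(.055,.068,.42,.75,-.18,-.09);rect(fe,'fence')
dr=band(.075,.090,.45,.7,-.12,.09);rect(dr,'drawer rim')
rect(band(.095,.16,.4,.6,.05,.25),'knob')
rect(band(.085,.1,.4,.6,.05,.25),'lever')
E
```

```text
[(np.float64(0.0), 5857), (np.float64(0.004), 1483), (np.float64(0.008), 308), (np.float64(0.012), 1999), (np.float64(0.016), 4607), (np.float64(0.02), 2546), (np.float64(0.024), 909), (np.float64(0.028), 1173), (np.float64(0.032), 619), (np.float64(0.036), 255), (np.float64(0.04), 166), (np.float64(0.044), 154), (np.float64(0.048), 194), (np.float64(0.052), 368), (np.float64(0.056), 766), (np.float64(0.06), 1332), (np.float64(0.064), 809), (np.float64(0.068), 188), (np.float64(0.072), 99), (np.float64(0.076), 226), (np.float64(0.08), 567), (np.float64(0.084), 347), (np.float64(0.088), 103), (np.float64(0.092), 131), (np.float64(0.096), 80), (np.float64(0.1), 17), (np.float64(0.104), 1), (np.float64(0.108), 1), (np.float64(0.112), 5), (np.float64(0.116), 1), (np.float64(0.12), 6), (np.float64(0.124), 3), (np.float64(0.128), 6), (np.float64(0.132), 17), (np.float64(0.136), 28), (np.float64(0.14), 25), (np.float64(0.144), 1), (np.float64(0.148), 0), (np.float64(0.152), 0)]
board 9152 ((548.3072509765625, -14.103805541992188), (360.2689208984375, 324.83465576171875), 82.91887664794922) 0.0182
stop top 1138 ((416.1963806152344, -12.697746276855469), (60.9140510559082, 245.96575927734375), 1.6714130640029907) 0.0631
fence 982 ((553.5941772460938, -118.1854248046875), (63.49821090698242, 239.8917694091797), 82.98242950439453) 0.0629
drawer rim 1181 ((551.939208984375, -13.316688537597656), (199.84481811523438, 133.13565063476562), 82.16429901123047) 0.0827
knob 223 ((500.6824951171875, 154.77420043945312), (105.58737182617188, 21.45620346069336), 80.98253631591797) 0.1
lever 325 ((511.0640563964844, 112.95101928710938), (93.63501739501953, 159.50726318359375), 35.474090576171875) 0.0935
```

View pics/topcrop.png

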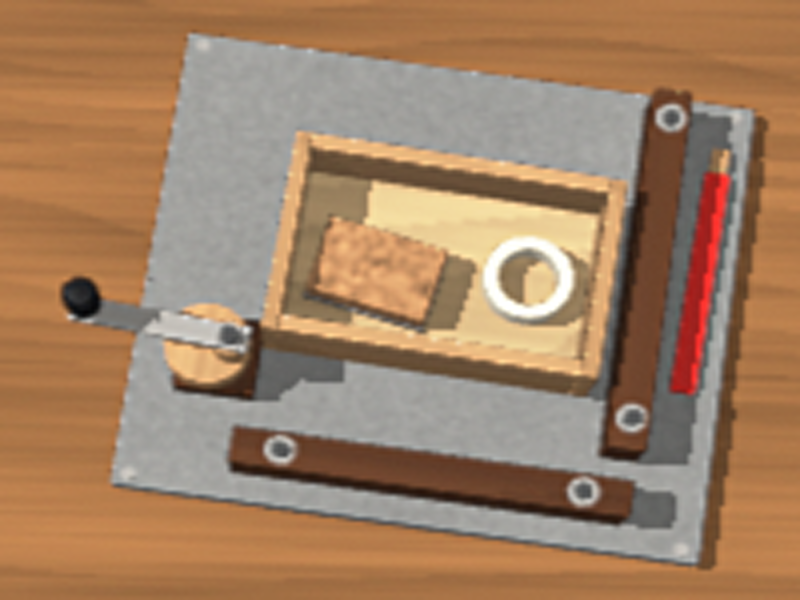

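View pics/sidecrop.png

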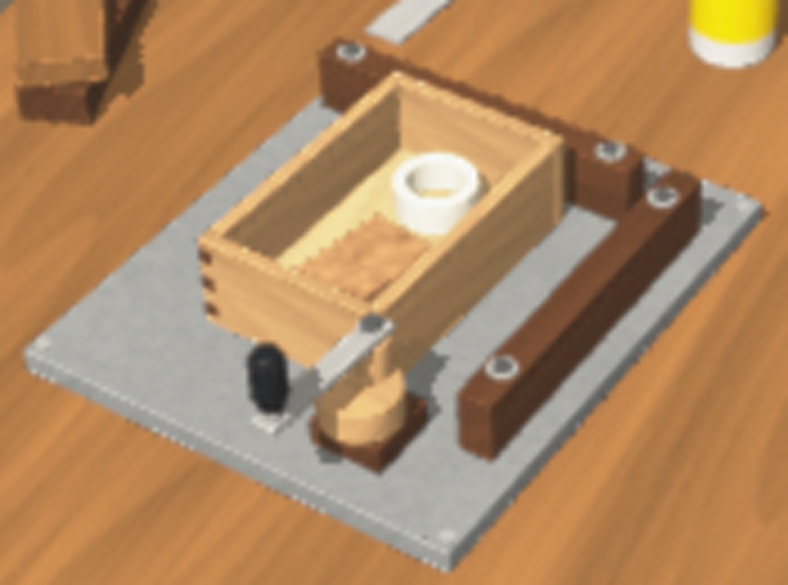

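The top crop confirms the choice. The pale box, with cork and a white ring inside, sits on the grey board. The lever bolt is at crop (230,335), the knob at (80,298), and the stop runs along the lower strip. Next I refine the numbers in the jig frame.

```bash
python3 - <<'E'
from h import *
T=np.load('pics/top0.npy',allow_pickle=True).item();S=np.load('pics/side0.npy',allow_pickle=True).item()
yaw=np.radians(-7.05);ex=np.array([np.cos(yaw),np.sin(yaw)]);ey=np.array([-ex[1],ex[0]])
J=lambda p:np.round(np.c_[np.asarray(p)[...,:2]@ex,np.asarray(p)[...,:2]@ey]*1000,1)
for n,c,box in(('top',T,(130,290,240,440)),('side',S,(180,310,220,395))):
    v,u=np.mgrid[box[0]:box[1],box[2]:box[3]];P=w(c,u.ravel(),v.ravel());z=P[:,2];Q=J(P)
    def rng(s,a,b,x0,x1,y0,y1):
        m=(z>a)&(z<b)&(Q[:,0]>x0)&(Q[:,0]<x1)&(Q[:,1]>y0)&(Q[:,1]<y1);q=Q[m]
        if len(q)<5:print(n,s,len(q));return
        print(n,s,len(q),'x',np.percentile(q[:,0],[1,5,50,95,99]),'y',np.percentile(q[:,1],[1,5,50,95,99]),'z',np.round(np.median(z[m]),4))
    rng('knobtop',.128,.16,450,520,170,250)
    rng('knob all',.108,.16,450,520,170,250)
    rng('lever',.09,.106,440,530,110,220)
    rng('drawer rim',.077,.09,460,640,-80,150)
    rng('rim far',.077,.09,595,640,0,90)
    rng('rim near',.077,.09,460,510,0,90)
    rng('rim -y',.077,.09,500,590,-70,-25)
    rng('rim +y',.077,.09,500,590,120,170)
    rng('stop top',.058,.069,380,450,-50,150)
    rng('fence top',.058,.069,450,670,-90,-30)
print('px', J([ray_z(T,297.5,219.3,.096)]),J([ray_z(T,260,209.5,.138)]))
print('side px bolt', J([ray_z(S,220+372/4.5,180+323/4.5,.098)]),J([ray_z(S,220+267/4.5,180+355/4.5,.139)]))
E
```

```text
top knobtop 14 x [472.095 472.875 477.85  485.6   486.64 ] y [246.165 246.425 248.7   249.835 249.887] z 0.1355
top knob all 19 x [472.17 473.25 476.5  485.1  486.54] y [246.19  246.55  248.4   249.81  249.882] z 0.1347
top lever 170 x [465.376 467.545 475.1   482.8   484.565] y [161.645 163.535 189.2   216.855 218.855] z 0.0952
top drawer rim 1036 x [483.035 484.6   549.1   612.3   614.2  ] y [-44.865 -43.025  40.35  147.525 149.365] z 0.0829
top rim far 169 x [602.2  602.94 607.9  613.6  614.36] y [ 1.804  6.06  45.3   85.88  88.828] z 0.0827
top rim near 172 x [483.071 483.455 488.55  493.59  494.3  ] y [ 1.     4.605 44.85  84.235 88.516] z 0.0832
top rim -y 157 x [500.356 503.82  543.3   584.66  588.444] y [-45.476 -44.8   -40.2   -35.5   -34.756] z 0.0825
top rim +y 154 x [500.406 504.36  545.05  584.705 587.905] y [144.359 145.    149.5   154.135 154.747] z 0.0833
top stop top 816 x [401.4   402.4   413.2   424.425 425.5  ] y [-48.2   -39.55   49.4   140.05  147.585] z 0.0632
top fence top 866 x [452.795 461.125 558.3   657.3   667.87 ] y [-80.535 -79.475 -68.15  -57.    -35.4
[... 323 characters left out ...]
.08 ] y [ 0.432  2.74  42.9   83.04  87.668] z 0.0829
side rim near 115 x [482.77  484.6   488.9   495.4   496.644] y [ 1.166  6.03  49.3   86.29  87.73 ] z 0.0836
side rim -y 122 x [502.763 504.46  544.95  586.83  588.927] y [-47.464 -45.    -37.95  -33.1   -32.221] z 0.0826
side rim +y 134 x [501.298 504.89  544.35  584.345 589.237] y [141.899 144.7   151.65  156.27  157.367] z 0.0835
side stop top 496 x [402.1   403.1   413.05  425.425 427.605] y [-47.93  -38.9    56.1   139.125 147.3  ] z 0.0639
side fence top 382 x [451.948 458.4   550.05  660.595 667.971] y [-82.495 -79.895 -67.8   -34.8   -32.7  ] z 0.0642
px [[474.5 170.1]] [[475.3 254.4]]
side px bolt [[475.1 170.8]] [[479.3 256.4]]
```

Call:
{"fn": "drive_tool", "kwargs": {"increments": [{"dz":-0.03,"claw":100},{"dx":0.0345,"dy":-0.0252,"dz":-0.02},{"dx":0.0345,"dy":-0.0252},{"dx":0.0345,"dy":-0.0252},{"dx":0.0345,"dy":-0.0252},{"dx":0.0345,"dy":-0.0252},{"dx":0.0345,"dy":-0.0252},{"dx":0.0345,"dy":-0.0252},{"dx":0.0345,"dy":-0.0252},{"dx":0.0345,"dy":-0.0252},{"dx":0.0345,"dy":-0.0252},{"dx":0.0345,"dy":-0.0252},{"dx":0.0345,"dy":-0.0252},{"dx":0.0345,"dy":-0.0252},{"dx":0.0345,"dy":-0.0252},{"dx":0.0345,"dy":-0.0252},{"dx":0.0345,"dy":-0.0252},{"dx":0.0345,"dy":-0.0252},{"dx":0.0345,"dy":-0.0252},{"az":6.7}]}}

```text
invalid input at $.increments[0]: expected keys ax, ay, az, dx, dy, dz, claw
```

Call:
{"fn": "drive_tool", "kwargs": {"increments": [{"ax":0,"ay":0,"az":0,"dx":0,"dy":0,"dz":-0.03,"claw":100},{"ax":0,"ay":0,"az":0,"dx":0.0345,"dy":-0.0252,"dz":-0.02,"claw":100},{"ax":0,"ay":0,"az":0,"dx":0.0345,"dy":-0.0252,"dz":0,"claw":100},{"ax":0,"ay":0,"az":0,"dx":0.0345,"dy":-0.0252,"dz":0,"claw":100},{"ax":0,"ay":0,"az":0,"dx":0.0345,"dy":-0.0252,"dz":0,"claw":100},{"ax":0,"ay":0,"az":0,"dx":0.0345,"dy":-0.0252,"dz":0,"claw":100},{"ax":0,"ay":0,"az":0,"dx":0.0345,"dy":-0.0252,"dz":0,"claw":100},{"ax":0,"ay":0,"az":0,"dx":0.0345,"dy":-0.0252,"dz":0,"claw":100},{"ax":0,"ay":0,"az":0,"dx":0.0345,"dy":-0.0252,"dz":0,"claw":100},{"ax":0,"ay":0,"az":0,"dx":0.0345,"dy":-0.0252,"dz":0,"claw":100},{"ax":0,"ay":0,"az":0,"dx":0.0345,"dy":-0.0252,"dz":0,"claw":100},{"ax":0,"ay":0,"az":0,"dx":0.0345,"dy":-0.0252,"dz":0,"claw":100},{"ax":0,"ay":0,"az":0,"dx":0.0345,"dy":-0.0252,"dz":0,"claw":100},{"ax":0,"ay":0,"az":0,"dx":0.0345,"dy":-0.0252,"dz":0,"claw":100},{"ax":0,"ay":0,"az":0,"dx":0.0345,"dy":-0.0252,"dz":0,"claw":100},{"ax":0,"ay":0,"az":0,"dx":0.0345,"dy":-0.0252,"dz":0,"claw":100},{"ax":0,"ay":0,"az":0,"dx":0.0345,"dy":-0.0252,"dz":0,"claw":100},{"ax":0,"ay":0,"az":0,"dx":0.0345,"dy":-0.0252,"dz":0,"claw":100},{"ax":0,"ay":0,"az":0,"dx":0.0345,"dy":-0.0252,"dz":0,"claw":100}]}}

```text
clock: 3.05
position: [0.6447, -0.0249, 0.2814]
tool_rot: [3.121, 0.358, 0.0]
ft_force: [0.6, -0.5, -0.1]
grip_width: 0.0521
```

Call:
{"fn": "drive_tool", "kwargs": {"increments": [{"ax":0,"ay":0,"az":6.7,"dx":0,"dy":0,"dz":0.03,"claw":100},{"ax":0,"ay":0,"az":6.7,"dx":0,"dy":0,"dz":0.04,"claw":100},{"ax":0,"ay":0,"az":6.7,"dx":0,"dy":0,"dz":0.04,"claw":100},{"ax":0,"ay":0,"az":0,"dx":0,"dy":0,"dz":0.04,"claw":100},{"ax":0,"ay":0,"az":0,"dx":0,"dy":0,"dz":0.03,"claw":100},{"ax":0,"ay":0,"az":0,"dx":0,"dy":0,"dz":0.02,"claw":100},{"ax":0,"ay":0,"az":0,"dx":0,"dy":0,"dz":0,"claw":100}]}}

```text
clock: 3.75
position: [0.6415, -0.0263, 0.0781]
tool_rot: [3.135, -0.191, -0.009]
ft_force: [0.3, 0.0, -0.1]
grip_width: 0.052
```

```bash
python3 - <<'E'
from h import *
S=env.capture('side');save(S,'s1',cv2.resize(S['color'][140:320,200:420],None,fx=3.5,fy=3.3,interpolation=cv2.INTER_CUBIC))
s=env.get_state();M=R.from_rotvec(s['tool_rot']).as_matrix();print(s['clock'],s['position'],np.degrees(np.arctan2(M[1,0],M[0,0])),M[:,2],s['joint_positions'],s['ft_force'])
E
```

```text
3.8 [ 0.64289523 -0.02624618  0.08027486] -6.996551371587472 [-2.60986447e-03 -1.08186363e-04 -9.99996588e-01] [ 0.0968157   0.62507664 -0.21086488  1.66462629  0.16061458  0.87149878
 -1.87218427] [-0.00703351  0.18798295  0.63431134]
```

View pics/s1.png

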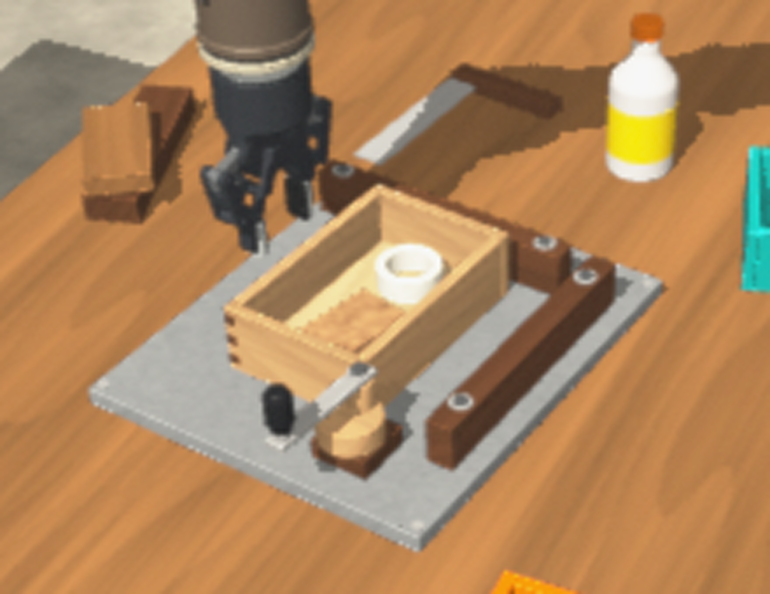

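Call:
{"fn": "drive_tool", "kwargs": {"increments": [{"ax":0,"ay":0,"az":0,"dx":0,"dy":0,"dz":0.02,"claw":100},{"ax":0,"ay":0,"az":0,"dx":0,"dy":0,"dz":0.02,"claw":100},{"ax":0,"ay":0,"az":0,"dx":-0.005,"dy":0,"dz":0,"claw":100},{"ax":0,"ay":0,"az":0,"dx":-0.004,"dy":0,"dz":0,"claw":100},{"ax":0,"ay":0,"az":0,"dx":-0.003,"dy":0,"dz":0,"claw":100},{"ax":0,"ay":0,"az":0,"dx":-0.003,"dy":0,"dz":0,"claw":100},{"ax":0,"ay":0,"az":0,"dx":-0.003,"dy":0,"dz":0,"claw":100},{"ax":0,"ay":0,"az":0,"dx":-0.003,"dy":0,"dz":0,"claw":100},{"ax":0,"ay":0,"az":0,"dx":-0.003,"dy":0,"dz":0,"claw":100}]}}

```text
clock: 4.7
position: [0.622, -0.0231, 0.0426]
tool_rot: [-3.135, 0.192, -0.007]
ft_force: [5.6, 0.7, 3.2]
grip_width: 0.0518
```

Call:
{"fn": "drive_tool", "kwargs": {"increments": [{"ax":0,"ay":0,"az":0,"dx":-0.003,"dy":0,"dz":0,"claw":100},{"ax":0,"ay":0,"az":0,"dx":-0.004,"dy":0,"dz":0,"claw":100},{"ax":0,"ay":0,"az":0,"dx":-0.004,"dy":0,"dz":0,"claw":100},{"ax":0,"ay":0,"az":0,"dx":-0.004,"dy":0,"dz":0,"claw":100},{"ax":0,"ay":0,"az":0,"dx":-0.004,"dy":0,"dz":0,"claw":100},{"ax":0,"ay":0,"az":0,"dx":-0.004,"dy":0,"dz":0,"claw":100},{"ax":0,"ay":0,"az":0,"dx":-0.004,"dy":0,"dz":0,"claw":100},{"ax":0,"ay":0,"az":0,"dx":-0.003,"dy":0,"dz":0,"claw":100},{"ax":0,"ay":0,"az":0,"dx":-0.003,"dy":0,"dz":0,"claw":100},{"ax":0,"ay":0,"az":0,"dx":-0.002,"dy":0,"dz":0,"claw":100}]}}

```text
clock: 5.7
position: [0.5873, -0.019, 0.0426]
tool_rot: [-3.135, 0.192, -0.007]
ft_force: [5.0, -1.2, 2.8]
grip_width: 0.0517
```

```bash
cat > m.py <<'E'
from h import *
yaw=np.radians(-7.05);ex=np.array([np.cos(yaw),np.sin(yaw)]);ey=np.array([-ex[1],ex[0]])
J=lambda p:np.c_[np.asarray(p)[...,:2]@ex,np.asarray(p)[...,:2]@ey]*1000
def st():
    s=env.get_state();M=R.from_rotvec(s['tool_rot']).as_matrix();f=s['ft_force']
    print('t',round(s['clock'],2),'J',np.round(J([s['position']]),1),'z',round(s['position'][2],4),'yaw',round(np.degrees(np.arctan2(M[1,0],M[0,0])),2),'F jig',np.round([f[:2]@ex,f[:2]@ey,f[2]],2),'q7',round(s['joint_positions'][6],3),'g',round(s['grip_width'],4))
def drawer(c,box,zr=(.077,.09),xr=(400,640)):
    v,u=np.mgrid[box[0]:box[1],box[2]:box[3]];P=w(c,u.ravel(),v.ravel());z=P[:,2];Q=J(P)
    m=(z>zr[0])&(z<zr[1])&(Q[:,0]>xr[0])&(Q[:,0]<xr[1])&(Q[:,1]>-53)&(Q[:,1]<165);q=Q[m]
    # restrict to connected rim via edge-wise line fits
    cx=np.median(q[:,0]); 
    out={}
    far=np.percentile(q[:,0],98);near=np.percentile(q[:,0],2)
    for nm,val in(('near',near),('far',far)):
        k=(abs(q[:,0]-val)<9)&(q[:,1]>-30)&(q[:,1]<125)
        if k.sum()>20:
            a=np.polyfit(q[k,1],q[k,0],1);out[nm]=(round(np.polyval(a,50),1),'yaw',round(float(np.degrees(-np.arctan(a[0]))),2),int(k.sum()))
    return out,np.round([near,far],1)
E
python3 - <<'E'
from m import *
st();c=env.capture('top');save(c,'t2',cv2.resize(c['color'][130:290,240:440],None,fx=4,fy=3.75,interpolation=cv2.INTER_CUBIC));print(drawer(c,(130,290,240,440)))
E
```

```text
t 5.7 J [[585.2  53.2]] z 0.0426 yaw -7.01 F jig [ 5.08 -0.58  2.85] q7 -1.914 g 0.0517
({'near': (np.float64(447.1), 'yaw', 0.1, 226), 'far': (np.float64(568.5), 'yaw', 0.35, 161)}, array([443. , 572.5]))
```

View pics/t2.png

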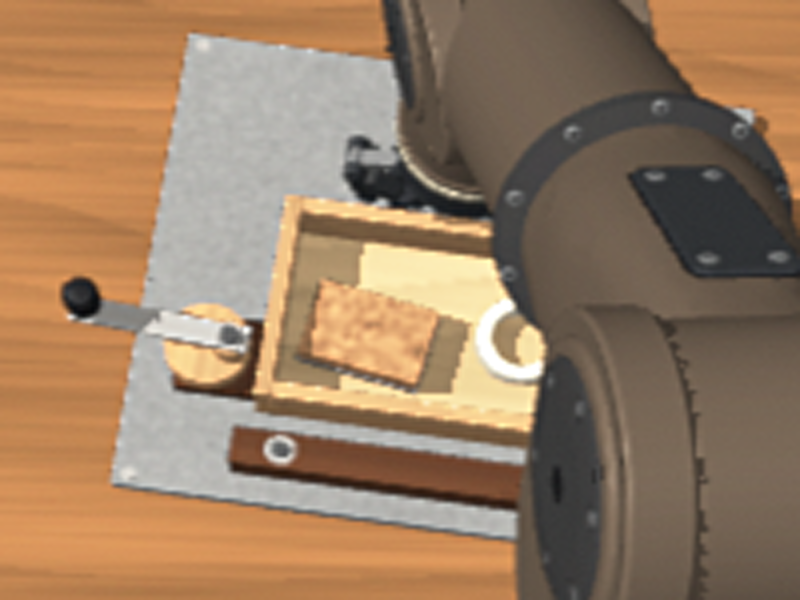

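Call:
{"fn": "drive_tool", "kwargs": {"increments": [{"ax":0,"ay":0,"az":0,"dx":-0.003,"dy":0,"dz":0,"claw":100},{"ax":0,"ay":0,"az":0,"dx":-0.003,"dy":0,"dz":0,"claw":100},{"ax":0,"ay":0,"az":0,"dx":-0.003,"dy":0,"dz":0,"claw":100},{"ax":0,"ay":0,"az":0,"dx":-0.002,"dy":0,"dz":0,"claw":100},{"ax":0,"ay":0,"az":0,"dx":-0.001,"dy":0,"dz":0,"claw":100},{"ax":0,"ay":0,"az":0,"dx":-0.001,"dy":0,"dz":0,"claw":100}]}}

```text
clock: 6.35
position: [0.5745, -0.0174, 0.0426]
tool_rot: [-3.135, 0.192, -0.007]
ft_force: [5.9, -0.0, 2.7]
grip_width: 0.0518
```

Call:
{"fn": "drive_tool", "kwargs": {"increments": [{"ax":0,"ay":0,"az":0,"dx":-0.0005,"dy":0,"dz":0,"claw":100},{"ax":0,"ay":0,"az":0,"dx":-0.0005,"dy":0,"dz":0,"claw":100}]}}

```text
clock: 6.55
position: [0.5736, -0.0173, 0.0425]
tool_rot: [-3.135, 0.192, -0.007]
ft_force: [5.8, -0.5, 3.7]
grip_width: 0.052
```

```bash
python3 - <<'E'
from m import *
st()
E
```

```text
t 6.55 J [[571.3  53.2]] z 0.0425 yaw -7.0 F jig [5.8  0.19 3.67] q7 -1.921 g 0.052
```

Call:
{"fn": "drive_tool", "kwargs": {"increments": [{"ax":0,"ay":0,"az":0,"dx":-0.0005,"dy":0,"dz":0,"claw":100},{"ax":0,"ay":0,"az":0,"dx":-0.0005,"dy":0,"dz":0,"claw":100},{"ax":0,"ay":0,"az":0,"dx":-0.0005,"dy":0,"dz":0,"claw":100}]}}

```text
clock: 6.85
position: [0.5721, -0.0171, 0.0426]
tool_rot: [-3.135, 0.192, -0.007]
ft_force: [6.2, -0.7, 3.2]
grip_width: 0.052
```

Call:
{"fn": "drive_tool", "kwargs": {"increments": [{"ax":0,"ay":0,"az":0,"dx":-0.0005,"dy":0,"dz":0,"claw":100},{"ax":0,"ay":0,"az":0,"dx":-0.0003,"dy":0,"dz":0,"claw":100}]}}

```text
clock: 7.05
position: [0.5713, -0.017, 0.0425]
tool_rot: [-3.135, 0.192, -0.007]
ft_force: [6.4, -1.1, 4.1]
grip_width: 0.0521
```

Call:
{"fn": "drive_tool", "kwargs": {"increments": [{"ax":0,"ay":0,"az":0,"dx":-0.0003,"dy":0,"dz":0,"claw":100},{"ax":0,"ay":0,"az":0,"dx":-0.0003,"dy":0,"dz":0,"claw":100}]}}

```text
clock: 7.25
position: [0.5707, -0.017, 0.0425]
tool_rot: [-3.135, 0.192, -0.007]
ft_force: [6.0, -0.2, 3.5]
grip_width: 0.0521
```

Call:
{"fn": "drive_tool", "kwargs": {"increments": [{"ax":0,"ay":0,"az":0,"dx":-0.0003,"dy":0,"dz":0,"claw":100},{"ax":0,"ay":0,"az":0,"dx":-0.0003,"dy":0,"dz":0,"claw":100}]}}

```text
clock: 7.45
position: [0.5701, -0.0169, 0.0425]
tool_rot: [-3.135, 0.192, -0.007]
ft_force: [5.9, -0.8, 3.1]
grip_width: 0.0521
```

Call:
{"fn": "drive_tool", "kwargs": {"increments": [{"ax":0,"ay":0,"az":0,"dx":-0.0003,"dy":0,"dz":0,"claw":100},{"ax":0,"ay":0,"az":0,"dx":-0.0003,"dy":0,"dz":0,"claw":100}]}}

```text
clock: 7.65
position: [0.5699, -0.0169, 0.0426]
tool_rot: [-3.135, 0.192, -0.008]
ft_force: [7.9, -1.8, 1.5]
grip_width: 0.0517
```

Call:
{"fn": "drive_tool", "kwargs": {"increments": [{"ax":0,"ay":0,"az":0,"dx":-0.0003,"dy":0,"dz":0,"claw":100},{"ax":0,"ay":0,"az":0,"dx":0,"dy":0,"dz":0,"claw":100}]}}

```text
clock: 7.85
position: [0.5698, -0.017, 0.0426]
tool_rot: [-3.135, 0.192, -0.009]
ft_force: [8.2, -0.9, 2.1]
grip_width: 0.0521
```

```bash
python3 - <<'E'
from m import *
st()
E
```

```text
t 7.85 J [[567.6  53.1]] z 0.0426 yaw -7.03 F jig [8.21 0.08 2.08] q7 -1.924 g 0.0521
```

Call:
{"fn": "drive_tool", "kwargs": {"increments": [{"ax":0,"ay":0,"az":0,"dx":-0.0004,"dy":0,"dz":0,"claw":100},{"ax":0,"ay":0,"az":0,"dx":-0.0003,"dy":0,"dz":0,"claw":100}]}}

```text
clock: 8.05
position: [0.5698, -0.017, 0.0426]
tool_rot: [-3.135, 0.193, -0.011]
ft_force: [10.8, -2.1, -1.1]
grip_width: 0.0518
```

Call:
{"fn": "drive_tool", "kwargs": {"increments": [{"ax":0,"ay":0,"az":0,"dx":-0.0003,"dy":0,"dz":0,"claw":100},{"ax":0,"ay":0,"az":0,"dx":0,"dy":0,"dz":0,"claw":100}]}}

```text
clock: 8.25
position: [0.5698, -0.0169, 0.0427]
tool_rot: [-3.135, 0.193, -0.012]
ft_force: [12.5, -1.6, -1.7]
grip_width: 0.052
```

```bash
python3 - <<'E'
from m import *
st();c=env.capture('top');save(c,'t3',cv2.resize(c['color'][130:290,240:440],None,fx=4,fy=3.75,interpolation=cv2.INTER_CUBIC));print(drawer(c,(130,290,240,440)))
c=env.capture('side');save(c,'s3',cv2.resize(c['color'][180:310,220:395],None,fx=4.5,fy=4.5,interpolation=cv2.INTER_CUBIC));print(drawer(c,(180,310,220,395)))
E
```

```text
t 8.25 J [[567.6  53.1]] z 0.0427 yaw -7.03 F jig [ 1.262e+01 -1.000e-02 -1.700e+00] q7 -1.924 g 0.052
({'near': (np.float64(429.8), 'yaw', -0.08, 243), 'far': (np.float64(550.2), 'yaw', -0.9, 162)}, array([425.8, 554.8]))
({'near': (np.float64(429.6), 'yaw', -0.23, 177), 'far': (np.float64(562.7), 'yaw', 1.85, 43)}, array([426.4, 565.7]))
```

View pics/s3.png

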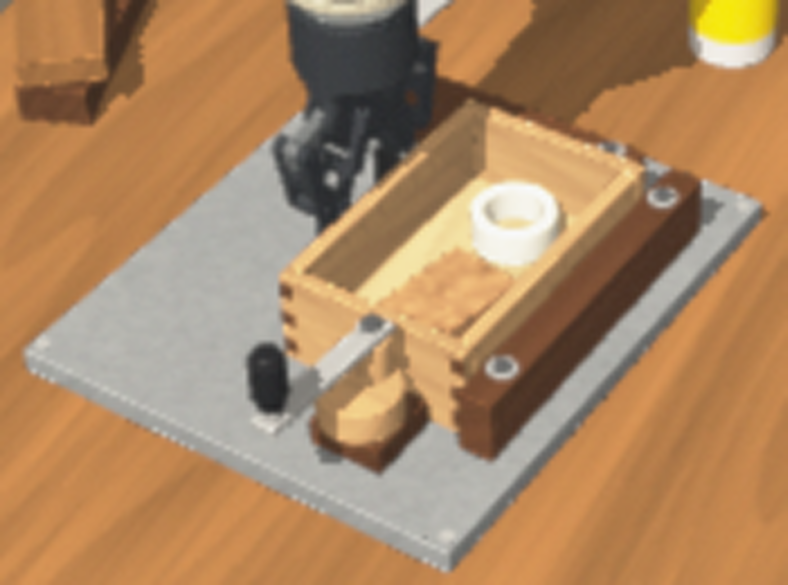

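The box is home: its near face is at 426 mm against the stop at 425 mm, and it is square. Next I retreat and go to the knob.

Call:
{"fn": "drive_tool", "kwargs": {"increments": [{"ax":0,"ay":0,"az":0,"dx":0.01,"dy":0,"dz":0,"claw":100},{"ax":0,"ay":0,"az":0,"dx":0.015,"dy":0,"dz":0,"claw":100},{"ax":0,"ay":0,"az":0,"dx":0,"dy":0,"dz":-0.04,"claw":60},{"ax":0,"ay":0,"az":0,"dx":0,"dy":0,"dz":-0.04,"claw":60},{"ax":0,"ay":0,"az":0,"dx":0,"dy":0,"dz":-0.04,"claw":60},{"ax":0,"ay":0,"az":0,"dx":0,"dy":0,"dz":-0.03,"claw":60},{"ax":0,"ay":0,"az":0,"dx":-0.02,"dy":-0.034,"dz":0,"claw":60},{"ax":0,"ay":0,"az":0,"dx":-0.02,"dy":-0.034,"dz":0,"claw":60},{"ax":0,"ay":0,"az":0,"dx":-0.02,"dy":-0.034,"dz":0,"claw":60},{"ax":0,"ay":0,"az":0,"dx":-0.02,"dy":-0.034,"dz":0,"claw":60},{"ax":0,"ay":0,"az":0,"dx":-0.02,"dy":-0.034,"dz":0,"claw":60},{"ax":0,"ay":0,"az":0,"dx":-0.018,"dy":-0.032,"dz":0,"claw":60}]}}

```text
clock: 9.55
position: [0.4966, 0.1966, 0.1912]
tool_rot: [3.135, -0.191, -0.002]
ft_force: [1.3, 0.5, 0.7]
grip_width: 0.0652
```

Call:
{"fn": "drive_tool", "kwargs": {"increments": [{"ax":0,"ay":0,"az":-8.2,"dx":0,"dy":0,"dz":0,"claw":60},{"ax":0,"ay":0,"az":-8.2,"dx":0,"dy":0,"dz":0,"claw":60},{"ax":0,"ay":0,"az":-8.2,"dx":0,"dy":0,"dz":0,"claw":60},{"ax":0,"ay":0,"az":-8.2,"dx":0,"dy":0,"dz":0,"claw":60},{"ax":0,"ay":0,"az":-8.2,"dx":0,"dy":0,"dz":0,"claw":60},{"ax":0,"ay":0,"az":-8.2,"dx":0,"dy":0,"dz":0,"claw":60},{"ax":0,"ay":0,"az":-8.2,"dx":0,"dy":0,"dz":0,"claw":60},{"ax":0,"ay":0,"az":-8.2,"dx":0,"dy":0,"dz":0,"claw":60},{"ax":0,"ay":0,"az":-8.2,"dx":0,"dy":0,"dz":0,"claw":60},{"ax":0,"ay":0,"az":-8.2,"dx":0,"dy":0,"dz":0,"claw":60},{"ax":0,"ay":0,"az":-8,"dx":0,"dy":0,"dz":0,"claw":60},{"ax":0,"ay":0,"az":0,"dx":0,"dy":0,"dz":0,"claw":60}]}}

```text
clock: 10.75
position: [0.4977, 0.1948, 0.1909]
tool_rot: [-2.35, -2.084, 0.003]
ft_force: [-1.0, 0.0, 0.2]
grip_width: 0.0652
```

```bash
python3 - <<'E'
from m import *
st();c=env.capture('wrist');save(c,'w4')
E2=np.round(c['extrinsics'],3);print(E2[:3,3])
c2=env.capture('top');save(c2,'t4',cv2.resize(c2['color'][130:290,240:440],None,fx=4,fy=3.75,interpolation=cv2.INTER_CUBIC));print(drawer(c2,(130,290,240,440)))
for r in env.regions_of(c,'knob')[:2]: print(r['conf'],r['bbox'])
v,u=np.mgrid[0:480:2,0:640:2];u=u.ravel();v=v.ravel();d=c['z_map'][v,u];ok=d>0;P=w(c,u[ok],v[ok]);Q=J(P);z=P[:,2]
m=(z>.105)&(z<.15)&(abs(Q[:,0]-475)<30)&(abs(Q[:,1]-255)<30)
col=c['color'][v[ok],u[ok]].max(1)<60
m&=col
print(m.sum(),np.percentile(Q[m],[2,50,98],axis=0),np.percentile(z[m],[2,50,98]))
E
```

```text
t 10.75 J [[470.  254.4]] z 0.1909 yaw 83.13 F jig [-0.97 -0.11  0.23] q7 -0.874 g 0.0652
[0.507 0.268 0.333]
({'far': (np.float64(551.4), 'yaw', -0.5, 132)}, array([470.3, 555.4]))
352 [[471.2018037  249.55473688]
 [480.38512671 261.00864974]
 [489.93891271 266.81686884]] [0.11355339 0.13851431 0.14135686]
```

View pics/w4.png

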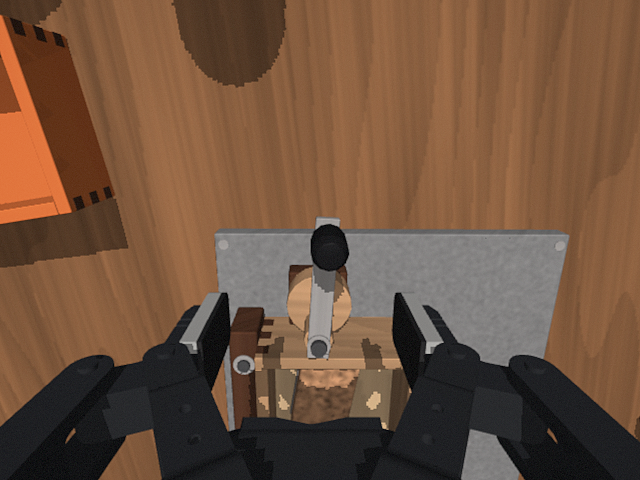

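View pics/t4.png

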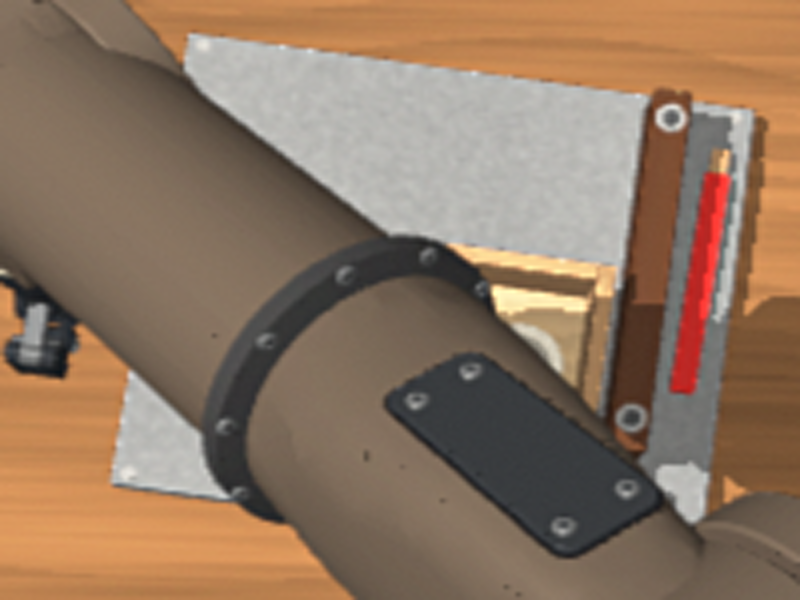

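Call:
{"fn": "drive_tool", "kwargs": {"increments": [{"ax":0,"ay":0,"az":0,"dx":0.002,"dy":0.012,"dz":0.01,"claw":60},{"ax":0,"ay":0,"az":0,"dx":0,"dy":0,"dz":0.025,"claw":60},{"ax":0,"ay":0,"az":0,"dx":0,"dy":0,"dz":0.025,"claw":60},{"ax":0,"ay":0,"az":0,"dx":0,"dy":0,"dz":0.024,"claw":60},{"ax":0,"ay":0,"az":0,"dx":0,"dy":0,"dz":0,"claw":60}]}}

```text
clock: 11.4
position: [0.509, 0.1945, 0.1039]
tool_rot: [-2.353, -2.079, 0.009]
ft_force: [-0.8, 0.6, -0.7]
grip_width: 0.0651
```

```bash
python3 - <<'E'
from m import *
st();c=env.capture('wrist');save(c,'w5')
c=env.capture('side');save(c,'s5',cv2.resize(c['color'][180:310,220:395],None,fx=4.5,fy=4.5,interpolation=cv2.INTER_CUBIC))
E
```

```text
t 11.4 J [[481.3 255.5]] z 0.1039 yaw 82.92 F jig [-0.89  0.46 -0.72] q7 -0.949 g 0.0651
```

View pics/w5.png

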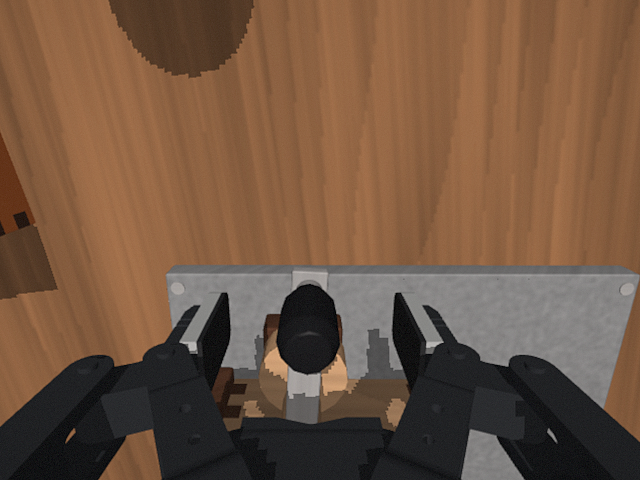

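View pics/s5.png

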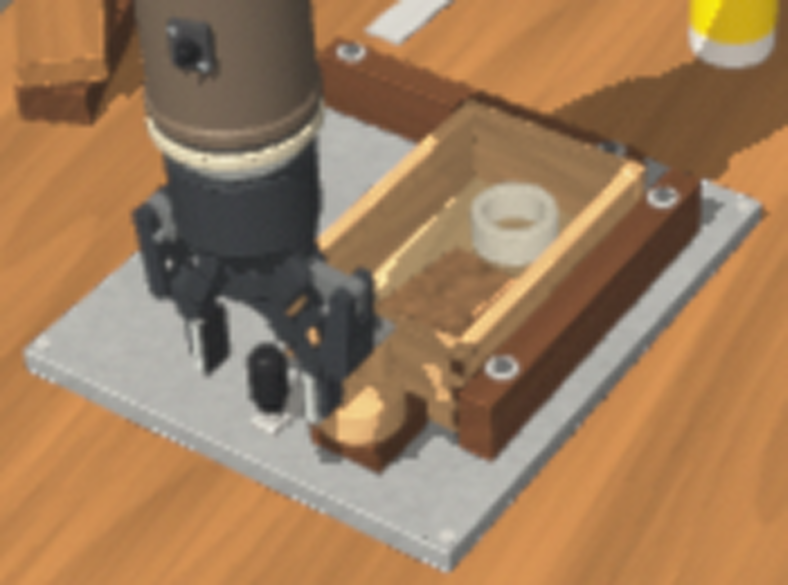

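Call:
{"fn": "drive_tool", "kwargs": {"increments": [{"ax":0,"ay":0,"az":0,"dx":0,"dy":0.012,"dz":0,"claw":60},{"ax":0,"ay":0,"az":0,"dx":0,"dy":0.008,"dz":0,"claw":60},{"ax":0,"ay":0,"az":3,"dx":-0.0013,"dy":0.0045,"dz":0,"claw":60},{"ax":0,"ay":0,"az":4,"dx":-0.0018,"dy":0.0059,"dz":0,"claw":60},{"ax":0,"ay":0,"az":5,"dx":-0.00224,"dy":0.00733,"dz":0,"claw":60}]}}

```text
clock: 12.0
position: [0.5471, 0.1844, 0.108]
tool_rot: [2.56, 1.82, -0.0]
ft_force: [-3.4, -0.3, 1.8]
grip_width: 0.0653
```

```bash
cat >> m.py <<'E'
B=np.array([475.,170.5])
def sw():
    s=env.get_state();M=R.from_rotvec(s['tool_rot']).as_matrix();f=s['ft_force'];p=J([s['position']])[0]-B
    X=J([M[:,0]])[0]/1000;Y=J([M[:,1]])[0]/1000
    k=p@X,p@Y; kn=p-21.5*Y
    print('t',round(s['clock'],2),'bolt->TCP in tool',np.round(k,1),'knob r',round(np.hypot(*kn),1),'lever ang',round(np.degrees(np.arctan2(kn[0],kn[1])),1),'tool ang',round(np.degrees(np.arctan2(X[0],X[1])),1),'z',round(s['position'][2],4),'F tool',np.round(f@M,2),'q7',round(s['joint_positions'][6],2))
E
python3 - <<'E'
from m import *
sw()
E
```

```text
t 12.0 bolt->TCP in tool [87.4 27.6] knob r 87.7 lever ang 16.1 tool ang 12.1 z 0.108 F tool [-1.42 -3.06 -1.8 ] q7 -1.08
```

Call:
{"fn": "drive_tool", "kwargs": {"increments": [{"ax":0,"ay":0,"az":5,"dx":-0.0025,"dy":0.0073,"dz":0,"claw":60},{"ax":0,"ay":0,"az":5,"dx":-0.0025,"dy":0.0073,"dz":0,"claw":60},{"ax":0,"ay":0,"az":5,"dx":-0.0025,"dy":0.0073,"dz":0,"claw":60},{"ax":0,"ay":0,"az":5,"dx":-0.0025,"dy":0.0073,"dz":0,"claw":60},{"ax":0,"ay":0,"az":5,"dx":-0.0025,"dy":0.0073,"dz":0,"claw":60},{"ax":0,"ay":0,"az":5,"dx":-0.0025,"dy":0.0073,"dz":0,"claw":60}]}}

```text
clock: 12.6
position: [0.5761, 0.1492, 0.1078]
tool_rot: [-2.944, -1.095, 0.001]
ft_force: [-3.9, 0.4, -0.5]
grip_width: 0.0655
```

```bash
python3 - <<'E'
from m import *
sw()
E
```

```text
t 12.6 bolt->TCP in tool [88.4 25.7] knob r 88.5 lever ang 44.9 tool ang 42.2 z 0.1078 F tool [-2.72 -2.85  0.55] q7 -1.44
```

Call:
{"fn": "drive_tool", "kwargs": {"increments": [{"ax":0,"ay":0,"az":5,"dx":-0.003,"dy":0.0073,"dz":0,"claw":60},{"ax":0,"ay":0,"az":5,"dx":-0.003,"dy":0.0073,"dz":0,"claw":60},{"ax":0,"ay":0,"az":5,"dx":-0.003,"dy":0.0073,"dz":0,"claw":60},{"ax":0,"ay":0,"az":5,"dx":-0.003,"dy":0.0073,"dz":0,"claw":60}]}}

```text
clock: 13.0
position: [0.5831, 0.1196, 0.1081]
tool_rot: [-3.088, -0.567, -0.003]
ft_force: [0.4, 3.9, -2.3]
grip_width: 0.0653
```

```bash
python3 - <<'E'
from m import *
sw();c=env.capture('wrist');save(c,'w6')
E
```

```text
t 13.0 bolt->TCP in tool [87.9 24.1] knob r 87.9 lever ang 63.9 tool ang 62.1 z 0.1081 F tool [ 1.75 -3.45  2.27] q7 -1.69
```

View pics/w6.png

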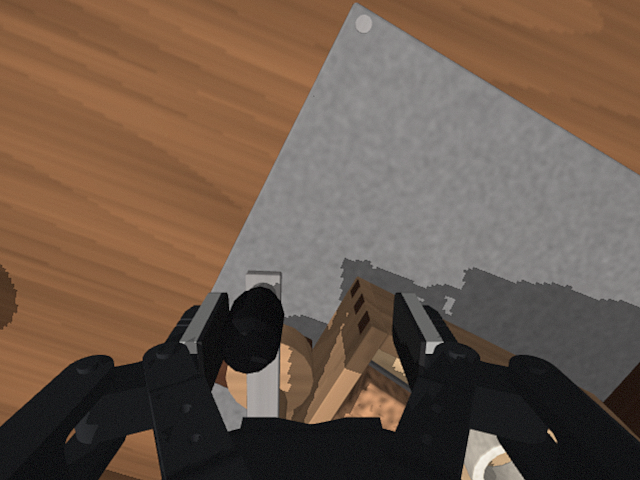

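Call:
{"fn": "drive_tool", "kwargs": {"increments": [{"ax":0,"ay":0,"az":3,"dx":-0.0015,"dy":0.0044,"dz":0,"claw":60},{"ax":0,"ay":0,"az":3,"dx":-0.0015,"dy":0.0044,"dz":0,"claw":60},{"ax":0,"ay":0,"az":3,"dx":-0.0015,"dy":0.0044,"dz":0,"claw":60},{"ax":0,"ay":0,"az":3,"dx":-0.0015,"dy":0.0044,"dz":0,"claw":60}]}}

```text
clock: 13.45
position: [0.5824, 0.1014, 0.1081]
tool_rot: [-3.13, -0.247, -0.004]
ft_force: [0.5, 4.2, -2.6]
grip_width: 0.0656
```

```bash
python3 - <<'E'
from m import *
sw()
E
```

```text
t 13.45 bolt->TCP in tool [87.5 23.5] knob r 87.5 lever ang 75.2 tool ang 73.9 z 0.1081 F tool [ 1.19 -4.08  2.64] q7 -1.83
```

Call:
{"fn": "drive_tool", "kwargs": {"increments": [{"ax":0,"ay":0,"az":2,"dx":-0.001,"dy":0.003,"dz":0,"claw":60},{"ax":0,"ay":0,"az":2,"dx":-0.001,"dy":0.003,"dz":0,"claw":60},{"ax":0,"ay":0,"az":2,"dx":-0.001,"dy":0.003,"dz":0,"claw":60}]}}

```text
clock: 13.75
position: [0.5807, 0.0918, 0.1081]
tool_rot: [-3.139, -0.083, -0.004]
ft_force: [2.5, 4.9, -2.1]
grip_width: 0.0653
```

```bash
python3 - <<'E'
from m import *
sw()
E
```

```text
t 13.75 bolt->TCP in tool [87.3 23.8] knob r 87.3 lever ang 81.4 tool ang 79.9 z 0.1081 F tool [ 2.78 -4.77  2.15] q7 -1.9
```

Call:
{"fn": "drive_tool", "kwargs": {"increments": [{"ax":0,"ay":0,"az":1.5,"dx":-0.0008,"dy":0.0022,"dz":0,"claw":60},{"ax":0,"ay":0,"az":1.5,"dx":-0.0008,"dy":0.0022,"dz":0,"claw":60}]}}

```text
clock: 13.95
position: [0.5794, 0.0872, 0.1082]
tool_rot: [-3.14, -0.001, -0.005]
ft_force: [2.9, 5.0, -1.9]
grip_width: 0.0656
```

```bash
python3 - <<'E'
from m import *
sw()
E
```

```text
t 13.95 bolt->TCP in tool [87.  23.7] knob r 87.1 lever ang 84.4 tool ang 82.9 z 0.1082 F tool [ 2.92 -5.03  1.94] q7 -1.94
```

Call:
{"fn": "drive_tool", "kwargs": {"increments": [{"ax":0,"ay":0,"az":1.5,"dx":-0.0005,"dy":0.0022,"dz":0,"claw":60},{"ax":0,"ay":0,"az":1.5,"dx":-0.0005,"dy":0.0022,"dz":0,"claw":60}]}}

```text
clock: 14.15
position: [0.578, 0.0827, 0.1081]
tool_rot: [-3.139, 0.082, -0.004]
ft_force: [2.0, 5.0, 0.8]
grip_width: 0.0654
```

```bash
python3 - <<'E'
from m import *
sw()
c=env.capture('side');save(c,'s7',cv2.resize(c['color'][180:310,220:395],None,fx=4.5,fy=4.5,interpolation=cv2.INTER_CUBIC))
c=env.capture('top');save(c,'t7',cv2.resize(c['color'][130:290,240:440],None,fx=4,fy=3.75,interpolation=cv2.INTER_CUBIC))
E
```

```text
t 14.15 bolt->TCP in tool [87.  23.7] knob r 87.0 lever ang 87.4 tool ang 86.0 z 0.1081 F tool [ 1.72 -5.11 -0.8 ] q7 -1.98
```

View pics/s7.png

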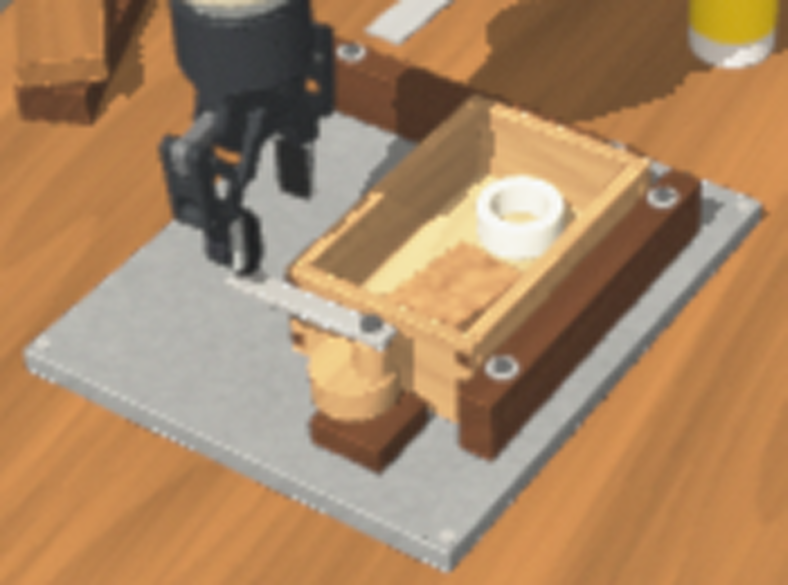

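View pics/t7.png

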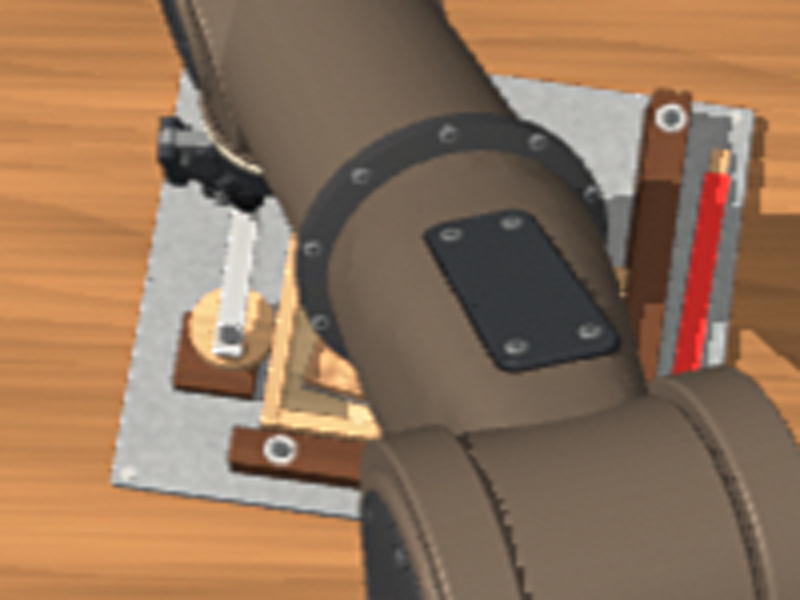

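Call:
{"fn": "drive_tool", "kwargs": {"increments": [{"ax":0,"ay":0,"az":1,"dx":-0.0003,"dy":0.0015,"dz":0,"claw":60},{"ax":0,"ay":0,"az":1,"dx":-0.0003,"dy":0.0015,"dz":0,"claw":60}]}}

```text
clock: 14.45
position: [0.5769, 0.0795, 0.108]
tool_rot: [-3.138, 0.136, -0.003]
ft_force: [3.2, 4.2, 2.0]
grip_width: 0.0653
```

Call:
{"fn": "drive_tool", "kwargs": {"increments": [{"ax":0,"ay":0,"az":1,"dx":-0.0004,"dy":0.0015,"dz":0,"claw":60},{"ax":0,"ay":0,"az":1,"dx":-0.0004,"dy":0.0015,"dz":0,"claw":60}]}}

```text
clock: 14.65
position: [0.5753, 0.0762, 0.1077]
tool_rot: [-3.135, 0.193, -0.001]
ft_force: [3.2, 4.3, 2.9]
grip_width: 0.0652
```

```bash
python3 - <<'E'
from m import *
sw()
E
```

```text
t 14.65 bolt->TCP in tool [86.6 24.3] knob r 86.6 lever ang 91.9 tool ang 90.0 z 0.1077 F tool [ 2.64 -4.68 -2.94] q7 -2.03
```

```bash
python3 - <<'E'
from m import *
c=env.capture('side');box=(180,310,220,395)
S=np.load('pics/side0.npy',allow_pickle=True).item()
for n,c in(('before',S),('now',c)):
    v,u=np.mgrid[box[0]:box[1],box[2]:box[3]];P=w(c,u.ravel(),v.ravel());z=P[:,2];Q=J(P)
    for nm,y0,y1 in(('-y rim',-62,-25),('+y rim',120,165)):
        for x0,x1 in((440,480),(500,545),(560,590)):
            m=(z>.077)&(z<.0875)&(Q[:,0]>x0)&(Q[:,0]<x1)&(Q[:,1]>y0)&(Q[:,1]<y1)
            if m.sum()>8: print(n,nm,x0,m.sum(),np.round(np.percentile(Q[m,1],[5,50,95]),1))
    for x0,x1 in((440,500),(500,560),(560,600),(600,660)):
      m=(z>.058)&(z<.069)&(Q[:,0]>x0)&(Q[:,0]<x1)&(Q[:,1]>-90)&(Q[:,1]<-50)
      if m.sum()>8: print(n,'fence',x0,m.sum(),np.round(np.percentile(Q[m,1],[5,50,95]),1))
E
```

```text
before -y rim 500 61 [-45.  -37.7 -33.4]
before -y rim 560 36 [-45.1 -38.5 -32.4]
before +y rim 500 67 [145.7 152.3 156.9]
before +y rim 560 45 [144.7 151.2 155.7]
before fence 440 116 [-79.6 -66.4 -56.4]
before fence 500 59 [-80.2 -73.3 -67.8]
before fence 560 35 [-82.6 -73.5 -67.3]
before fence 600 77 [-79.4 -71.4 -56.9]
now -y rim 440 52 [-54.6 -47.1 -42. ]
now -y rim 500 65 [-53.1 -46.1 -42.7]
now +y rim 440 63 [136.  143.4 147.3]
now +y rim 500 71 [136.1 142.9 147.1]
now fence 440 17 [-82.6 -79.7 -68.8]
now fence 500 16 [-82.3 -77.1 -74.3]
now fence 560 63 [-79.2 -66.6 -55.2]
now fence 600 122 [-80.5 -66.2 -54.9]
```

Call:
{"fn": "drive_tool", "kwargs": {"increments": [{"ax":0,"ay":0,"az":0.5,"dx":-0.0001,"dy":0.0007,"dz":0,"claw":60},{"ax":0,"ay":0,"az":0.5,"dx":-0.0001,"dy":0.0007,"dz":0,"claw":60}]}}

```text
clock: 14.9
position: [0.5744, 0.0748, 0.1073]
tool_rot: [-3.134, 0.219, 0.0]
ft_force: [2.0, 4.0, 3.0]
grip_width: 0.0652
```

Call:
{"fn": "drive_tool", "kwargs": {"increments": [{"ax":0,"ay":0,"az":0.4,"dx":-0.0001,"dy":0.0006,"dz":0,"claw":60},{"ax":0,"ay":0,"az":0.3,"dx":-0.0001,"dy":0.0005,"dz":0,"claw":60}]}}

```text
clock: 15.1
position: [0.5739, 0.0736, 0.1072]
tool_rot: [3.132, -0.239, -0.001]
ft_force: [1.6, 4.4, 2.6]
grip_width: 0.0651
```

```bash
python3 - <<'E'
from m import *
sw()
E
```

```text
t 15.1 bolt->TCP in tool [86.3 24.5] knob r 86.3 lever ang 93.6 tool ang 91.7 z 0.1072 F tool [ 0.92 -4.58 -2.55] q7 -2.05
```

Call:
{"fn": "drive_tool", "kwargs": {"increments": [{"ax":0,"ay":0,"az":0.4,"dx":-0.0002,"dy":0.0006,"dz":0,"claw":60},{"ax":0,"ay":0,"az":0.3,"dx":-0.0001,"dy":0.0005,"dz":0,"claw":60}]}}

```text
clock: 15.3
position: [0.5734, 0.0726, 0.1072]
tool_rot: [3.131, -0.258, -0.001]
ft_force: [1.4, 5.0, 4.1]
grip_width: 0.065
```

Call:
{"fn": "drive_tool", "kwargs": {"increments": [{"ax":0,"ay":0,"az":0.4,"dx":-0.0002,"dy":0.0006,"dz":0,"claw":60},{"ax":0,"ay":0,"az":0.3,"dx":-0.0001,"dy":0.0005,"dz":0,"claw":60}]}}

```text
clock: 15.5
position: [0.5729, 0.0716, 0.1072]
tool_rot: [3.129, -0.277, -0.001]
ft_force: [0.1, 4.1, 2.9]
grip_width: 0.0653
```

Call:
{"fn": "drive_tool", "kwargs": {"increments": [{"ax":0,"ay":0,"az":0.4,"dx":-0.0002,"dy":0.0006,"dz":0,"claw":60},{"ax":0,"ay":0,"az":0.3,"dx":-0.0001,"dy":0.0005,"dz":0,"claw":60}]}}

```text
clock: 15.7
position: [0.5725, 0.0705, 0.1072]
tool_rot: [3.127, -0.296, -0.001]
ft_force: [-0.1, 4.8, 3.6]
grip_width: 0.0654
```

```bash
python3 - <<'E'
from m import *
sw()
E
```

```text
t 15.7 bolt->TCP in tool [86.3 24.7] knob r 86.4 lever ang 95.9 tool ang 93.8 z 0.1072 F tool [-1.02 -4.73 -3.65] q7 -2.08
```

Call:
{"fn": "drive_tool", "kwargs": {"increments": [{"ax":0,"ay":0,"az":0.4,"dx":-0.0002,"dy":0.0006,"dz":0,"claw":60},{"ax":0,"ay":0,"az":0.3,"dx":-0.0002,"dy":0.0005,"dz":0,"claw":60}]}}

```text
clock: 15.9
position: [0.5719, 0.0695, 0.1072]
tool_rot: [3.126, -0.315, -0.0]
ft_force: [1.1, 2.9, 2.8]
grip_width: 0.065
```

Call:
{"fn": "drive_tool", "kwargs": {"increments": [{"ax":0,"ay":0,"az":0.4,"dx":-0.0002,"dy":0.0006,"dz":0,"claw":60},{"ax":0,"ay":0,"az":0.3,"dx":-0.0002,"dy":0.0005,"dz":0,"claw":60}]}}

```text
clock: 16.1
position: [0.5714, 0.0685, 0.1072]
tool_rot: [3.124, -0.335, -0.0]
ft_force: [0.3, 5.5, 1.8]
grip_width: 0.0654
```

Call:
{"fn": "drive_tool", "kwargs": {"increments": [{"ax":0,"ay":0,"az":0.4,"dx":-0.0002,"dy":0.0006,"dz":0,"claw":60},{"ax":0,"ay":0,"az":0.3,"dx":-0.0002,"dy":0.0005,"dz":0,"claw":60}]}}

```text
clock: 16.3
position: [0.5708, 0.0675, 0.1072]
tool_rot: [3.122, -0.354, -0.0]
ft_force: [0.7, 4.6, 1.8]
grip_width: 0.0653
```

```bash
python3 - <<'E'
from m import *
sw()
E
```

```text
t 16.3 bolt->TCP in tool [86.2 24.8] knob r 86.3 lever ang 98.1 tool ang 95.9 z 0.1072 F tool [-0.39 -4.67 -1.76] q7 -2.1
```

Call:
{"fn": "drive_tool", "kwargs": {"increments": [{"ax":0,"ay":0,"az":0.4,"dx":-0.0002,"dy":0.0006,"dz":0,"claw":60},{"ax":0,"ay":0,"az":0.3,"dx":-0.0001,"dy":0.0005,"dz":0,"claw":60}]}}

```text
clock: 16.5
position: [0.5703, 0.0664, 0.1073]
tool_rot: [3.119, -0.373, -0.0]
ft_force: [-0.2, 4.7, 2.0]
grip_width: 0.0654
```

Call:
{"fn": "drive_tool", "kwargs": {"increments": [{"ax":0,"ay":0,"az":0.4,"dx":-0.0002,"dy":0.0006,"dz":0,"claw":60},{"ax":0,"ay":0,"az":0.3,"dx":-0.0002,"dy":0.0005,"dz":0,"claw":60}]}}

```text
clock: 16.7
position: [0.5697, 0.0655, 0.1073]
tool_rot: [3.117, -0.392, 0.0]
ft_force: [0.5, 4.6, 2.8]
grip_width: 0.0654
```

Call:
{"fn": "drive_tool", "kwargs": {"increments": [{"ax":0,"ay":0,"az":0.4,"dx":-0.0002,"dy":0.0006,"dz":0,"claw":60},{"ax":0,"ay":0,"az":0.3,"dx":-0.0001,"dy":0.0005,"dz":0,"claw":60}]}}

```text
clock: 16.9
position: [0.5691, 0.0645, 0.1073]
tool_rot: [3.115, -0.411, 0.0]
ft_force: [0.7, 4.9, 1.9]
grip_width: 0.0654
```

```bash
python3 - <<'E'
from m import *
sw()
E
```

```text
t 16.9 bolt->TCP in tool [86.2 24.9] knob r 86.2 lever ang 100.2 tool ang 98.0 z 0.1073 F tool [-0.64 -4.89 -1.95] q7 -2.13
```

Call:
{"fn": "drive_tool", "kwargs": {"increments": [{"ax":0,"ay":0,"az":0.4,"dx":-0.0002,"dy":0.0006,"dz":0,"claw":60},{"ax":0,"ay":0,"az":0.3,"dx":-0.0002,"dy":0.0005,"dz":0,"claw":60}]}}

```text
clock: 17.1
position: [0.5685, 0.0635, 0.1073]
tool_rot: [3.112, -0.43, 0.0]
ft_force: [1.9, 3.5, 2.0]
grip_width: 0.0652
```

Call:
{"fn": "drive_tool", "kwargs": {"increments": [{"ax":0,"ay":0,"az":0.4,"dx":-0.0002,"dy":0.0006,"dz":0,"claw":60},{"ax":0,"ay":0,"az":0.3,"dx":-0.0001,"dy":0.0005,"dz":0,"claw":60}]}}

```text
clock: 17.3
position: [0.5679, 0.0626, 0.1073]
tool_rot: [3.109, -0.449, 0.0]
ft_force: [1.1, 4.3, 1.6]
grip_width: 0.0655
```

Call:
{"fn": "drive_tool", "kwargs": {"increments": [{"ax":0,"ay":0,"az":0.4,"dx":-0.0002,"dy":0.0006,"dz":0,"claw":60},{"ax":0,"ay":0,"az":0.3,"dx":-0.0002,"dy":0.0005,"dz":0,"claw":60}]}}

```text
clock: 17.5
position: [0.5672, 0.0616, 0.1073]
tool_rot: [3.107, -0.468, 0.0]
ft_force: [2.1, 4.2, 1.2]
grip_width: 0.0652
```

```bash
python3 - <<'E'
from m import *
sw()
c=env.capture('side');box=(180,310,220,395)
v,u=np.mgrid[box[0]:box[1],box[2]:box[3]];P=w(c,u.ravel(),v.ravel());z=P[:,2];Q=J(P)
for nm,y0,y1 in(('-y rim',-62,-25),('+y rim',120,165)):
        for x0,x1 in((440,480),(500,545),(560,590)):
            m=(z>.077)&(z<.0875)&(Q[:,0]>x0)&(Q[:,0]<x1)&(Q[:,1]>y0)&(Q[:,1]<y1)
            if m.sum()>8: print(nm,x0,m.sum(),np.round(np.percentile(Q[m,1],[5,50,95]),1))
save(c,'s8',cv2.resize(c['color'][180:310,220:395],None,fx=4.5,fy=4.5,interpolation=cv2.INTER_CUBIC))
E
```

```text
t 17.5 bolt->TCP in tool [86.1 25. ] knob r 86.1 lever ang 102.4 tool ang 100.1 z 0.1073 F tool [ 0.82 -4.61 -1.18] q7 -2.16
-y rim 440 58 [-56.4 -49.2 -45. ]
-y rim 500 56 [-56.  -49.4 -44.9]
+y rim 440 63 [133.4 139.8 144.2]
+y rim 500 53 [132.2 139.4 143.2]
```

View pics/s8.png

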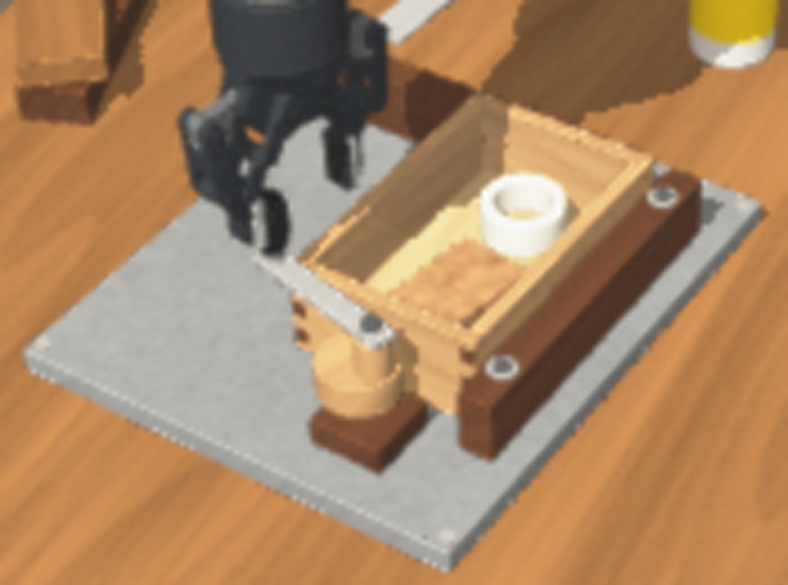

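Call:
{"fn": "drive_tool", "kwargs": {"increments": [{"ax":0,"ay":0,"az":0.4,"dx":-0.0002,"dy":0.0006,"dz":0,"claw":60},{"ax":0,"ay":0,"az":0.2,"dx":-0.0001,"dy":0.0004,"dz":0,"claw":60}]}}

```text
clock: 17.75
position: [0.5666, 0.0608, 0.1073]
tool_rot: [3.104, -0.484, 0.0]
ft_force: [1.4, 3.3, 0.8]
grip_width: 0.0653
```

Call:
{"fn": "drive_tool", "kwargs": {"increments": [{"ax":0,"ay":0,"az":0.3,"dx":-0.0001,"dy":0.0005,"dz":0,"claw":60},{"ax":0,"ay":0,"az":0.3,"dx":-0.0001,"dy":0.0005,"dz":0,"claw":60}]}}

```text
clock: 17.95
position: [0.5661, 0.0601, 0.1073]
tool_rot: [-3.101, 0.5, -0.0]
ft_force: [2.0, 5.4, -0.2]
grip_width: 0.0653
```

Call:
{"fn": "drive_tool", "kwargs": {"increments": [{"ax":0,"ay":0,"az":0.3,"dx":-0.0001,"dy":0.0005,"dz":0,"claw":60},{"ax":0,"ay":0,"az":0.3,"dx":-0.0001,"dy":0.0005,"dz":0,"claw":60}]}}

```text
clock: 18.15
position: [0.5658, 0.0598, 0.1074]
tool_rot: [-3.098, 0.515, -0.001]
ft_force: [2.4, 6.7, -0.5]
grip_width: 0.0652
```

Call:
{"fn": "drive_tool", "kwargs": {"increments": [{"ax":0,"ay":0,"az":0.3,"dx":-0.0001,"dy":0.0005,"dz":0,"claw":60},{"ax":0,"ay":0,"az":0.3,"dx":-0.0001,"dy":0.0005,"dz":0,"claw":60}]}}

```text
clock: 18.35
position: [0.5653, 0.0596, 0.1074]
tool_rot: [-3.095, 0.531, -0.001]
ft_force: [3.4, 8.2, -1.0]
grip_width: 0.0651
```

```bash
python3 - <<'E'
from m import *
sw()
E
```

```text
t 18.35 bolt->TCP in tool [85.9 24.1] knob r 86.0 lever ang 104.1 tool ang 102.4 z 0.1074 F tool [ 0.45 -8.85  0.99] q7 -2.19
```

Call:
{"fn": "drive_tool", "kwargs": {"increments": [{"ax":0,"ay":0,"az":0,"dx":0,"dy":0,"dz":0,"claw":60}]}}

```text
clock: 18.45
position: [0.5653, 0.0595, 0.1073]
tool_rot: [-3.095, 0.531, -0.001]
ft_force: [2.9, 8.6, -0.3]
grip_width: 0.0652
```

```bash
python3 - <<'E'
from m import *
sw();env.capture('side');sw();env.capture('side');sw();env.capture('side');sw()
E
```

```text
t 18.45 bolt->TCP in tool [85.9 24.2] knob r 86.0 lever ang 104.2 tool ang 102.4 z 0.1073 F tool [-0.13 -9.11  0.36] q7 -2.19
t 18.5 bolt->TCP in tool [86.  24.2] knob r 86.0 lever ang 104.2 tool ang 102.4 z 0.1074 F tool [ 0.41 -7.02  0.98] q7 -2.19
t 18.55 bolt->TCP in tool [85.9 24.1] knob r 86.0 lever ang 104.2 tool ang 102.4 z 0.1074 F tool [-0.25 -8.12  0.68] q7 -2.19
t 18.6 bolt->TCP in tool [85.9 24.2] knob r 86.0 lever ang 104.2 tool ang 102.4 z 0.1073 F tool [ 0.76 -7.62  0.78] q7 -2.19
```

The cam has bitten at about 8.1 N on the knob, against about 3.2 N free, which gives roughly 20 N on the box. Next I back off to mid-gap and lift away.

Call:
{"fn": "drive_tool", "kwargs": {"increments": [{"ax":0,"ay":0,"az":0,"dx":0,"dy":-0.004,"dz":0,"claw":60},{"ax":0,"ay":0,"az":0,"dx":0,"dy":-0.008,"dz":0,"claw":60},{"ax":0,"ay":0,"az":0,"dx":0,"dy":-0.008,"dz":0,"claw":60},{"ax":0,"ay":0,"az":0,"dx":0,"dy":0,"dz":-0.02,"claw":60},{"ax":0,"ay":0,"az":0,"dx":0,"dy":0,"dz":-0.03,"claw":60},{"ax":0,"ay":0,"az":0,"dx":0,"dy":0,"dz":-0.04,"claw":60},{"ax":0,"ay":0,"az":0,"dx":0,"dy":0,"dz":-0.04,"claw":60},{"ax":0,"ay":0,"az":0,"dx":0.02,"dy":-0.04,"dz":0,"claw":60},{"ax":0,"ay":0,"az":0,"dx":0.02,"dy":-0.04,"dz":0,"claw":60},{"ax":0,"ay":0,"az":0,"dx":0.02,"dy":-0.04,"dz":0,"claw":60},{"ax":0,"ay":0,"az":0,"dx":0.02,"dy":-0.04,"dz":0,"claw":60},{"ax":0,"ay":0,"az":0,"dx":0,"dy":0,"dz":0,"claw":60}]}}

```text
clock: 19.8
position: [0.7018, 0.2072, 0.2347]
tool_rot: [-3.096, 0.524, 0.004]
ft_force: [1.2, 0.4, -0.8]
grip_width: 0.0655
```

```bash
python3 - <<'E'
from m import *
sw();c=env.capture('side');box=(180,310,220,395)
save(c,'s9',cv2.resize(c['color'][180:310,220:395],None,fx=4.5,fy=4.5,interpolation=cv2.INTER_CUBIC))
t=env.capture('top');save(t,'t9',cv2.resize(t['color'][130:290,240:440],None,fx=4,fy=3.75,interpolation=cv2.INTER_CUBIC))
v,u=np.mgrid[box[0]:box[1],box[2]:box[3]];P=w(c,u.ravel(),v.ravel());z=P[:,2];Q=J(P)
for c,box in((c,box),(t,(130,290,240,440))):
    v,u=np.mgrid[box[0]:box[1],box[2]:box[3]];P=w(c,u.ravel(),v.ravel());z=P[:,2];Q=J(P);M=(z>.077)&(z<.0875)
    for nm,ax,a,b,lo,hi in(('near',0,415,450,-30,110),('far',0,535,570,-30,110),('-y',1,-65,-38,450,540),('+y',1,125,155,500,545)):
        k=M&(Q[:,ax]>a)&(Q[:,ax]<b)&(Q[:,1-ax]>lo)&(Q[:,1-ax]<hi);q=Q[k]
        if k.sum()>30:
            f=np.polyfit(q[:,1-ax],q[:,ax],1);r=abs(q[:,ax]-np.polyval(f,q[:,1-ax]))<6;f=np.polyfit(q[r,1-ax],q[r,ax],1)
            print(nm,k.sum(),np.round(np.percentile(q[:,ax],[3,50,97]),1),'slope rad',round(f[0],4))
E
```

```text
t 19.8 bolt->TCP in tool [ 166.1 -159.8] knob r 245.9 lever ang 54.6 tool ang 102.2 z 0.2347 F tool [ 1.04 -0.79  0.84] q7 -2.32
near 180 [425.7 430.1 437.7] slope rad 0.0021
far 172 [545.6 550.  557.6] slope rad 0.0006
-y 120 [-58.1 -49.7 -45.1] slope rad 0.003
+y 45 [131.6 138.3 143.6] slope rad -0.1472
far 99 [545.3 550.8 555.7] slope rad 0.019
-y 148 [-56.4 -52.  -46.8] slope rad -0.0017
```

View pics/s9.png

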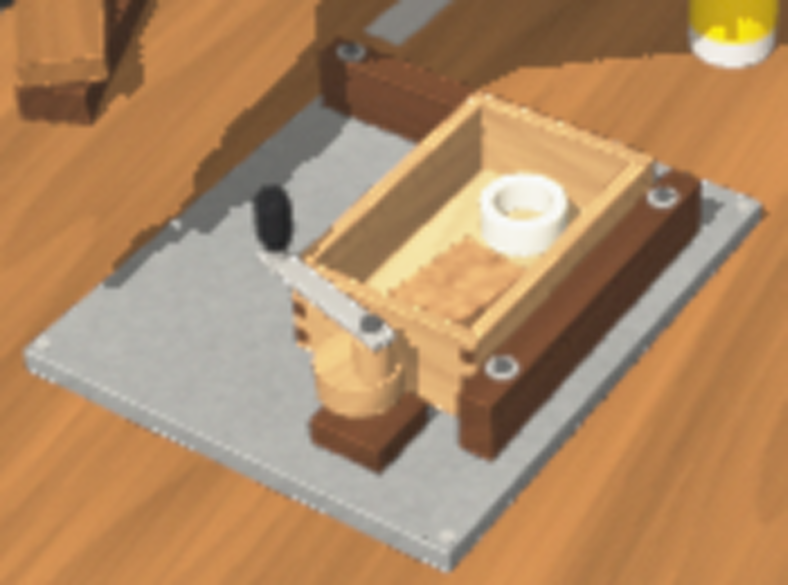

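View pics/t9.png

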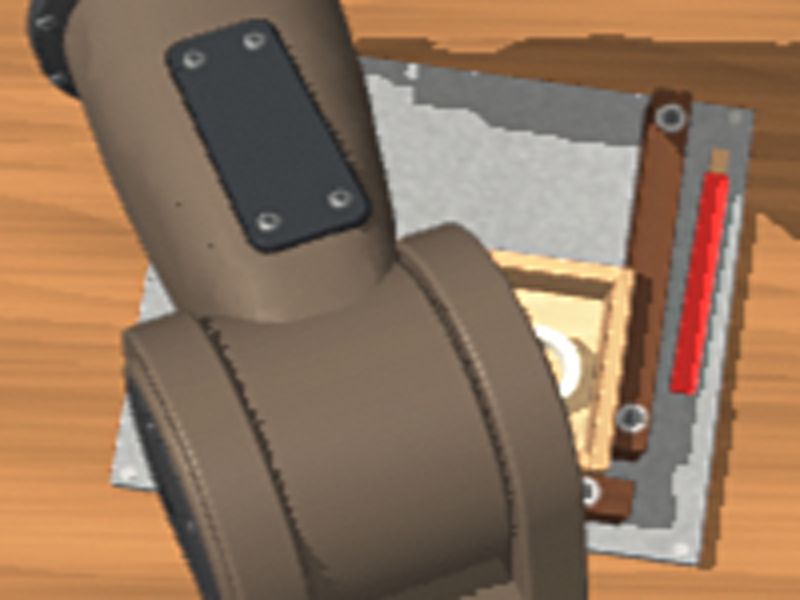

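```bash
python3 - <<'E'
from m import *
s=env.get_state();print(s['ft_force'],np.abs(s['joint_vel']).max())
env.sign_off()
E
```

```text
[ 0.53608729 -0.45432687  1.30256368] 0.0407858537840266
the job is handed in; nothing more can be done
```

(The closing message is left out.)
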